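# Back off the left-hand gas nut

### The arm

A 6-joint arm with a two-finger parallel gripper is mounted at the origin on a cart in front of the work surface, level with it; the furniture and walls round the work are solid. World frame = base frame: x ahead of the robot, y to its left, z up, the work surface at z = 0. Lengths are in mm, angles in rad, forces in N, time in s.
With the tool pointing down it reaches from about 300 to 850 mm from the base axis. Payload 5.4 kg.
Tool frame: the origin (TCP) lies on the centre line of the jaws, within the pads' length; the fingertips stand 17 mm ahead of it and the grasp point (between the pads) lies 2 mm behind it; z points along the fingers, y is the line along which they close (so a half turn about z gives the same grasp; the last joint's range is limited). The gripper opens to 85 mm and grips with 20 to 120 N. Pads are 22 mm wide; open, the fingers measure 114 mm over their backs; the gripper's body (76 mm by 85 mm) begins 54 mm behind the grasp point. The pads swing forward as they close: fully open they stand 13 mm farther back than shut.
Start: joints at [-1.393, 0.158, 1.597, -0, 1.386, -0.21], TCP at [217.413, -532.295, 224.599] pointing down, gripper open.
Joint ranges: [-2.91, 2.91], [-0.94, 2.29], [0.18, 2.7], [-1.29, 4.43], [0.17, 2.64], [-3, 3]. Speed limits (rad/s): [2.57, 2.57, 3.14, 3.14, 3.14, 3.14].

### API

Orientations are given as a unit quaternion [w, x, y, z].
In Python, from workcell import telemetry, eyes, manip gives the robot as it stands.
- The arm moves only by the tool play_rows, never from a script. Its argument "increments" is text: rows parted by semicolons, each of 7 numbers parted by spaces: the turn, a rotation vector about the tool's x, y, z in degrees, then the shift along the tool's x, y, z in mm, then the finger opening in mm, from 0 to 85.4. In form: ax ay az x y z fingers; .... A call has 1 to 5 rows; each row shifts and turns the commanded pose from where the row before left it, along the tool's axes as they then stand; what a row does not reach is not made up. A row lasts 1/10 s, in which the tool goes at most 50 mm and 8.59 degrees, less where a joint would pass 70% of its speed; a pose out of reach is approached as far as the arm can. A call with a gripper value outside its range is refused whole. The fingers move at their own pace and stop on an object; "grip_force" is the grip in N (left out, the last holds). Time passes only in rows, so rows that do not move let the fingers close. It gives the time, the measured TCP pose, the force, the opening and the grip force at its end, in the units of the state.
- telemetry.observe(): the state, without advancing time (a new reading comes with each control period).
- eyes.grab_frame(name): name is "side" or "top"; returns a dict with "img" (420x560x3 uint8, red, green, blue), "z_map" (420x560 float32, mm along the optical axis (not along the pixel's ray), 0 where there is no reading), "intrinsics" (3x3 intrinsics, pixels), "D" ([k1, k2, p1, p2, k3] as OpenCV has them; the pictures are not rectified), "cam_to_world" (4x4, takes a point from camera to world coordinates). Camera axes: x right, y up, looking along -z (the intrinsics and any distortion apply to the point x, -y, -z); pixel columns grow to the right and rows downward; lengths in mm; the calibration is good to about 2 mm. A picture is of the moment at which its call begins.
- manip.sign_off(): hands the job in; it is judged then, once.
The state is a dict: "t": time; "joint_positions": joint angles; "joint_vel": joint speeds; "joint_torque": joint torques, N m; "tool_pos": TCP position; "tool_rot": TCP orientation; "wrist_force": force on the tool from outside, world axes, zero at the start; "moment": the same for the moment, N m; "opening": finger opening in mm; "grasp_force": force on a finger pad.
Only numpy, scipy, OpenCV 4.12 (cv2) and the standard library are available. Lean on these libraries where they do the work, as an engineer would, in place of code of your own. Each camera call takes 0.05 s, during which the arm holds its last target. There are 200 camera calls.

### The job

Shut the gas off by pressing the long bar on the manifold all the way down near its middle, so that both ends go down evenly. Then loosen the fuel-gas wing nut by turning it clockwise, a little under half a turn, until it comes up against its end stop: it is the one of the two identical nuts with the left-hand thread, so feel which one gives when twisted gently clockwise, neither forcing the other nut tighter nor loosening it. Leave the bar down, let go, and leave the things standing on the worktop where they are.

Things in the scene. Friction and masses are not known exactly. Their poses are not given: they have to be found in the camera images.
- manifold: low grey gas manifold fixed on the worktop, housing 150 x 205 x 35 mm. Origin: centre of its underside; x points to its back, y to its left (hose barbs stick out 22 mm from that end), z up. Two round outlets 62 mm wide stand on it, 28 mm behind its middle and 64 mm left and right, each with a brass wing nut; one nut has a left-hand thread, the other a right-hand one, and which is left changes each time
- bar_mid (a point): middle of the top of the aluminium shut-off bar along the manifold's front (47 mm before its middle): 20 wide, 170 long (along its y), 12 thick, top 62 mm above the worktop, 50 when pressed. It takes about 7 N to move, stays where left, and rocks on a spring if pressed off its middle (0.05 rad at about 30 mm off; more is uneven)
- bar_down (a joint): travel of the shut-off bar in m: 0 up (gas on), 0.012 fully down (gas off)
- left_nut_top (a point): fixed point on the axis of the left (+y) nut, at the top of its wing when tight, 98.5 mm above the worktop. Both nuts look alike: an upright wing 66 long, 16 thick, 32 mm high, centred on the axis, on a round collar 52 mm wide. Tight, as found, the wing lies along this point's x (fingers close along y, from above). A nut rises 6 mm a turn as it loosens
- right_nut_top (a point): the same for the right (-y) nut
- nut_lh (a joint): turn in rad on its thread of the left-hand-thread nut, wherever it stands: 0 tight as found, positive clockwise seen from above (loosening), firm end stop at 2.7. Loosening, either nut drags with an even 0.25 N m while it moves and stays where left
- nut_rh (a joint): turn in rad on its thread of the right-hand-thread nut, wherever it stands: 0 tight as found, negative anticlockwise seen from above (loosening)
- seat_lh (a joint): how far in rad the left-hand-thread nut is wound against its springy seat past tight: negative anticlockwise. Wound tighter, either nut resists with 0.25 N m and 5 N m more a rad, and springs back when let go; over 0.25 rad is overtightening
- seat_rh (a joint): the same for the right-hand-thread nut: positive clockwise seen from above
- tape_roll: roll of tape lying flat, 62 mm wide, 19 mm high; leave alone. Origin at the centre of its underside
- amber_bottle: brown reagent bottle with black cap, 56 mm wide, 101 mm high; leave alone. Origin at the centre of its underside
- weigh_cup: plain cup, 58 mm wide, 52 mm high; leave alone. Origin at the centre of its underside

How it is judged:
By the outcome, as a careful person would: the job done as asked, in the order asked, and still so for the second after the job is handed in, with the robot touching nothing.
It also fails if it takes over 72 s, if anything falls off the work surface, if the arm or the gripper's body presses on something with over 40 N, if the wrist force passes 120 N, or if a joint passes its speed limit or range.

## Working session

There is one attempt and no reset: what is moved stays moved. The work goes in short steps, Python scripts to look and compute and a tool call to move; the robot and the scene stay as the last step left them, time stands still between calls to the robot, and variables do not carry over. Pictures are saved under pics/ and viewed, at most 10 in all, crops included, and the job is handed in when it is done.

Besides the shell and the picture viewer there is one more tool, called as name(argument=value, ...) on one line, values as JSON. play_rows: Moves the arm, as the interface text tells. Its arguments: {"type":"object","properties":{"increments":{"type":"string"},"grip_force":{"type":"number"}},"required":["increments"]}

```bash
mkdir -p pics; ls; cat > h.py <<'E'
import numpy as np,cv2
from workcell import telemetry, eyes, manip
def grab(n):
    f=eyes.grab_frame(n); return f
def cloud(f):
    h,w=f["z_map"].shape
    u,v=np.meshgrid(np.arange(w),np.arange(h))
    p=cv2.undistortPoints(np.stack([u,v],-1).reshape(-1,1,2).astype(float),np.array(f["intrinsics"]),np.array(f["D"])).reshape(h,w,2)
    z=f["z_map"].astype(float)
    c=np.stack([p[...,0]*z,-p[...,1]*z,-z,np.ones_like(z)],-1)
    P=(c@np.array(f["cam_to_world"]).T)[...,:3]
    P[z==0]=np.nan
    return P
E
python3 - <<'E'
from h import *
for n in("top","side"):
    f=grab(n); cv2.imwrite(f"pics/{n}0.png",f["img"][...,::-1]); np.savez(f"{n}0.npz",**f)
    print(n,np.round(f["cam_to_world"],2).tolist(),(f["z_map"]==0).mean())
print(telemetry.observe())
E
```

```text
pics
top [[0.01, 0.99, -0.16, 396.88], [-1.0, 0.01, -0.01, 67.65], [-0.01, 0.16, 0.99, 942.27], [0.0, 0.0, 0.0, 1.0]] 0.0040391156462585035
side [[-0.96, 0.14, -0.25, 227.91], [-0.28, -0.38, 0.88, 1105.48], [0.02, 0.91, 0.4, 556.96], [0.0, 0.0, 0.0, 1.0]] 0.004056122448979592
{'t': 0.1, 'joint_positions': array([-1.39307856e+00,  1.59026714e-01,  1.59813979e+00, -9.61571920e-06,
        1.38620491e+00, -2.10075389e-01]), 'joint_vel': array([-0.00010437, -0.00234863, -0.0032558 , -0.00127903, -0.00110843,
       -0.00065206]), 'joint_torque': array([ 2.21525406e-04, -3.96987998e+01, -3.32338929e+01, -1.60297036e-04,
        4.23305843e-03,  2.27143680e-06]), 'tool_pos': array([ 217.32170588, -531.73313284,  223.67574493]), 'tool_rot': array([-8.89341901e-04,  9.81260319e-01,  1.92684703e-01,  9.66373701e-06]), 'wrist_force': array([ 0.10823604, -0.40930653, -0.50542121]), 'moment': array([-0.01592321,  0.03491201, -0.03675119]), 'grasp_force': 0.0, 'opening': 85.38980408372815}
```

View pics/top0.png

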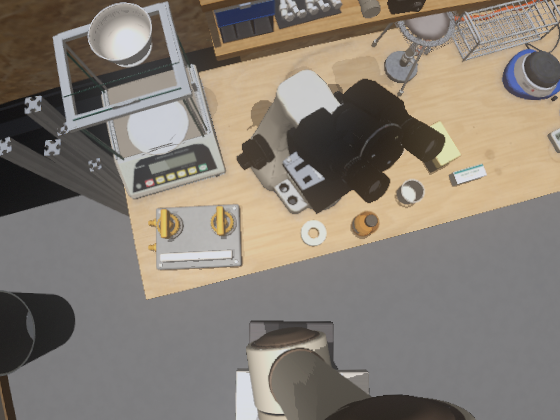

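View pics/side0.png

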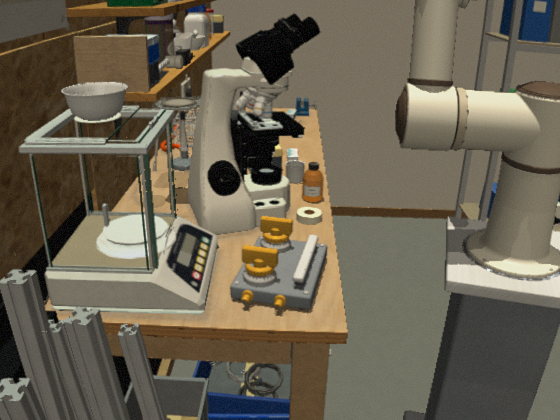

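The top view shows the manifold at cols 155–242, rows 205–270. The white bar is around (197,257) and the brass nuts are at (165,223) and (222,220). In the side view the nuts are at (260,262) and (275,235), with the bar at (306,260).

```bash
python3 - <<'E'
from h import *
for n in("top","side"):
    f=dict(np.load(n+"0.npz")); P=cloud(f); 
    box=np.zeros(P.shape[:2],bool)
    if n=="top": box[195:280,140:250]=1
    else: box[205:320,225:335]=1
    z=P[...,2]
    hsv=cv2.cvtColor(f["img"],cv2.COLOR_RGB2HSV)
    def rect(m,lab):
        q=P[m][:,:2]; 
        r=cv2.minAreaRect(q.astype(np.float32)); print(n,lab,m.sum(),np.round(r[0],1),np.round(r[1],1),round(r[2],1),'z',np.round(np.median(P[m][:,2]),1),'mean',np.round(q.mean(0),1))
    print('table z',np.nanmedian(z[(box)&(abs(z)<12)]))
    bar=box&(z>54)&(z<70)&(hsv[...,1]<60); 
    def big(m,k=1):
        c,l,s,_=cv2.connectedComponentsWithStats(m.astype(np.uint8)); o=np.argsort(-s[1:,4])[:k]+1; return [l==i for i in o]
    rect(big(bar)[0],'bar')
    for m in big(box&(z>88)&(z<106),2): rect(m,'nut')
    rect(big(box&(z>25)&(z<45)&(hsv[...,1]<90))[0],'housing')
    m=big(box&(z>25)&(z<110))[0]; rect(m,'all')
E
```

```text
table z -0.7017411404392533
top bar 631 [422.8 252.7] [ 20.2 168.5] 4.0 z 60.8 mean [422.6 252.6]
top nut 210 [501.6 194.3] [63.7 16.2] 4.2 z 97.0 mean [502.  193.8]
top nut 197 [493.3 320.7] [64.3 15.6] 3.0 z 97.1 mean [492.  320.5]
top housing 3547 [469.8 256. ] [151.5 204.8] 3.6 z 34.2 mean [466.8 252.3]
top all 5295 [469.4 262.9] [151.6 218.5] 3.7 z 35.2 mean [467.7 253.6]
table z 1.6224293270824433
side bar 521 [421.5 256.9] [ 20.8 171. ] 3.8 z 62.7 mean [419.4 268.4]
side nut 328 [491.9 324.8] [66.2 18.6] 4.1 z 96.7 mean [490.5 328.1]
side nut 254 [499.6 197.8] [64.3 18.4] 4.1 z 96.7 mean [499.2 200.6]
side housing 2607 [466.7 259.8] [148.  206.5] 3.6 z 35.8 mean [446.9 292.3]
side all 6421 [501.4 183.8] [206.2 413.5] 24.7 z 43.0 mean [483.6 254. ]
```

play_rows(increments="0 0 0 24.4 -32.6 0 0; 0 0 0 24.4 -32.6 0 0; 0 0 0 24.4 -32.6 0 0; 0 0 0 24.4 -32.6 0 0; 0 0 0 24.4 -32.6 0 0")

```text
t: 0.6
tool_pos: [268.7, -333.4, 224.0]
tool_rot: [-0.0, 0.981, 0.192, -0.0]
wrist_force: [0.1, -0.2, 0.7]
opening: 12.2
grasp_force: 0.0
```

play_rows(increments="0 0 0 24.4 -32.6 0 0; 0 0 0 24.4 -32.6 0 0; 0 0 0 24.4 -32.6 0 0; 0 0 0 24.4 -32.6 0 0; 0 0 0 24.4 -32.6 0 0")

```text
t: 1.1
tool_pos: [319.9, -136.5, 224.3]
tool_rot: [-0.0, 0.981, 0.192, 0.0]
wrist_force: [1.0, 0.3, 0.1]
opening: 0.1
grasp_force: 0.0
```

play_rows(increments="0 0 0 24.4 -32.6 0 0; 0 0 0 24.4 -32.6 0 0; 0 0 0 24.4 -32.6 0 0; 0 0 0 24.4 -32.6 0 0; 0 0 0 24.4 -32.6 0 0")

```text
t: 1.6
tool_pos: [371.2, 60.6, 224.4]
tool_rot: [0.0, 0.981, 0.193, 0.0]
wrist_force: [0.5, -0.4, 0.1]
opening: -0.3
grasp_force: 0.0
```

play_rows(increments="0 0 0 24.4 -32.6 0 0; 0 0 0 24.4 -32.6 0 0; 0 0 0 24.4 -32.6 0 0; 0 0 0 24.4 -32.6 0 0; 0 0 0 24.4 -32.6 0 0")

```text
t: 2.1
tool_pos: [422.4, 257.6, 224.1]
tool_rot: [0.0, 0.981, 0.193, -0.0]
wrist_force: [0.2, -0.2, 0.0]
opening: -0.2
grasp_force: 0.0
```

Now rotate −161.5° (counterclockwise) about tool z.

play_rows(increments="0 0 -8.5 0 0 0 0; 0 0 -8.5 0 0 0 0; 0 0 -8.5 0 0 0 0; 0 0 -8.5 0 0 0 0; 0 0 -8.5 0 0 0 0")

```text
t: 2.6
tool_pos: [422.3, 255.8, 224.1]
tool_rot: [-0.0, 0.843, 0.538, -0.001]
wrist_force: [-0.5, -1.0, -0.2]
opening: -0.1
grasp_force: 0.0
```

play_rows(increments="0 0 -8.5 0 0 0 0; 0 0 -8.5 0 0 0 0; 0 0 -8.5 0 0 0 0; 0 0 -8.5 0 0 0 0; 0 0 -8.5 0 0 0 0")

```text
t: 3.1
tool_pos: [422.3, 255.7, 224.1]
tool_rot: [-0.0, 0.591, 0.807, -0.0]
wrist_force: [0.2, -0.8, 0.5]
opening: 0.5
grasp_force: 0.0
```

play_rows(increments="0 0 -8.5 0 0 0 0; 0 0 -8.5 0 0 0 0; 0 0 -8.5 0 0 0 0; 0 0 -8.5 0 0 0 0; 0 0 -8.5 0 0 0 0")

```text
t: 3.6
tool_pos: [422.3, 255.7, 224.1]
tool_rot: [-0.0, 0.258, 0.966, -0.0]
wrist_force: [-0.6, -0.5, 0.2]
opening: 0.0
grasp_force: 0.0
```

play_rows(increments="0 0 -8.5 0 0 20 0; 0 0 -8.5 0 0 20 0; 0 0 -8.5 0 0 20 0; 0 0 -8.5 0 0 20 0; 0 0 0 0 0 20 0")

```text
t: 4.1
tool_pos: [422.2, 255.7, 123.4]
tool_rot: [-0.0, -0.034, 0.999, -0.0]
wrist_force: [0.3, 0.2, -0.0]
opening: -0.1
grasp_force: 0.0
```

```bash
python3 - <<'E'
from h import *
f=grab("top");g=grab("side"); cv2.imwrite("pics/a.png",np.vstack([cv2.resize(f["img"][180:300,120:300],(540,360)),np.zeros((0,540,3),np.uint8)])[...,::-1])
cv2.imwrite("pics/b.png",cv2.resize(g["img"][120:330,200:400],(570,600))[...,::-1])
s=telemetry.observe();print(s)
E
```

```text
{'t': 4.2, 'joint_positions': array([ 2.99115279e-01,  5.46424986e-02,  1.92400741e+00, -1.44877264e-05,
        1.16997179e+00, -1.33633121e+00]), 'joint_vel': array([ 0.00111689, -0.03436879, -0.04930398,  0.00029659,  0.03328002,
        0.00663313]), 'joint_torque': array([-2.29064422e-01, -3.26610374e+01, -3.11435115e+01, -4.59929390e-03,
       -4.11780467e-01, -6.56769122e-02]), 'tool_pos': array([419.94739543, 254.96484654, 121.35710398]), 'tool_rot': array([-3.38842265e-03, -3.23221029e-02,  9.99471325e-01, -9.32978639e-04]), 'wrist_force': array([-1.06696948, -0.73112564,  0.52888197]), 'moment': array([-0.0155624,  0.0256446,  0.0397834]), 'grasp_force': 0.0, 'opening': -0.2166962909699884}
```

View pics/b.png

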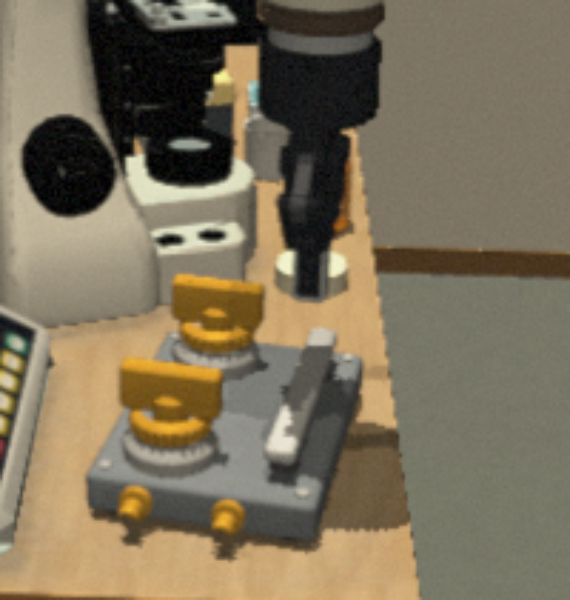

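The gripper is centred over the bar, with its tips about 40 mm above it at crop (310,290). Descending.

play_rows(increments="0 0 0 0 0 12 0; 0 0 0 0 0 12 0; 0 0 0 0 0 12 0; 0 0 0 0 0 3 0; 0 0 0 0 0 3 0")

```text
t: 4.7
tool_pos: [422.5, 255.8, 82.2]
tool_rot: [-0.0, -0.032, 0.999, -0.0]
wrist_force: [-0.7, -0.1, 0.3]
opening: -0.2
grasp_force: 0.0
```

play_rows(increments="0 0 0 0 0 2.5 0; 0 0 0 0 0 2.5 0; 0 0 0 0 0 2.5 0; 0 0 0 0 0 2 0; 0 0 0 0 0 1 0")

```text
t: 5.2
tool_pos: [422.6, 255.8, 72.0]
tool_rot: [-0.0, -0.032, 0.999, -0.0]
wrist_force: [0.2, 0.6, 0.7]
opening: 0.1
grasp_force: 0.0
```

play_rows(increments="0 0 0 0 0 1 0; 0 0 0 0 0 1 0; 0 0 0 0 0 1 0; 0 0 0 0 0 0 0")

```text
t: 5.6
tool_pos: [422.5, 255.8, 69.0]
tool_rot: [-0.0, -0.032, 0.999, -0.0]
wrist_force: [-0.0, 0.3, -0.3]
opening: 0.1
grasp_force: 0.0
```

```bash
python3 - <<'E'
from h import *
f=grab("top");g=grab("side"); 
cv2.imwrite("pics/c.png",cv2.resize(g["img"][170:320,220:360],(560,600),interpolation=cv2.INTER_CUBIC)[...,::-1])
s=telemetry.observe();print(s["tool_pos"],s["wrist_force"],s["joint_torque"])
for n,f,b in(("top",f,(195,280,140,250)),("side",g,(205,320,225,335))):
    P=cloud(f);q=P[b[0]:b[1],b[2]:b[3]]; h=cv2.cvtColor(f["img"],cv2.COLOR_RGB2HSV)[b[0]:b[1],b[2]:b[3]]
    m=(q[...,2]>42)&(q[...,2]<68)&(h[...,1]<60)&(h[...,2]>120)&(abs(q[...,0]-422)<20)
    p=q[m]; print(n,m.sum(),[ (round(float(np.median(p[(p[:,1]>y)&(p[:,1]<y+25),2])),1)) for y in range(175,340,25)])
E
```

```text
[422.65188972 255.84601704  69.13149892] [-0.34094583 -0.33670971  0.26951886] [ 5.00827616e-05 -3.37076068e+01 -2.81929135e+01 -3.96796104e-04
  1.53975790e-03  7.50006564e-06]
top 147 [60.6, 61.0, nan, nan, nan, nan, nan]
side 183 [62.7, nan, nan, nan, 62.5, 62.8, 61.7]
  return _methods._mean(a, axis=axis, dtype=dtype,
  ret = ret.dtype.type(ret / rcount)
```

View pics/c.png

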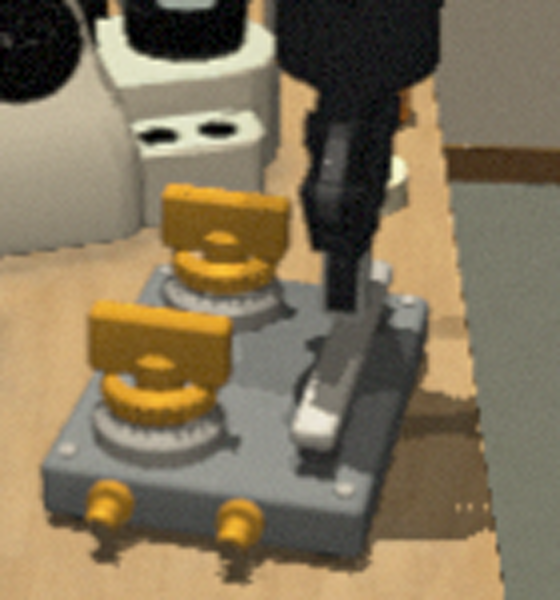

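The fingertip, crop (340,308), looks to be above or behind the middle of the bar, crop (345,350). I'll measure it.

```bash
python3 - <<'E'
from h import *
g=grab("side");P=cloud(g)
for r in range(230,264,2):
    print(r,[(c,np.round(P[r,c]).astype(int).tolist(),int(g["img"][r,c].max())) for c in (300,304,308,312)])
E
```

```text
230 [(300, [426, 290, 131], 28), (304, [420, 286, 130], 29), (308, [410, 299, 138], 19), (312, [410, 266, 122], 55)]
232 [(300, [427, 286, 125], 54), (304, [420, 285, 125], 25), (308, [412, 289, 129], 12), (312, [412, 253, 111], 86)]
234 [(300, [432, 264, 109], 154), (304, [423, 270, 113], 23), (308, [416, 269, 114], 29), (312, [412, 253, 107], 103)]
236 [(300, [432, 263, 104], 154), (304, [424, 265, 106], 26), (308, [-9223372036854775808, -9223372036854775808, -9223372036854775808], 32), (312, [412, 249, 101], 99)]
238 [(300, [-9223372036854775808, -9223372036854775808, -9223372036854775808], 140), (304, [423, 269, 104], 19), (308, [415, 270, 106], 28), (312, [412, 249, 96], 118)]
240 [(300, [432, 262, 95], 133), (304, [423, 268, 100], 27), (308, [415, 270, 102], 35), (312, [424, 194, 62], 79)]
242 [(300, [432, 263, 92], 109), (304, [422, 270, 97], 26), (308, [415, 271, 99], 31), (312, [422, 202, 62], 79)]
244 [(300, [432, 264, 88], 105), (304, [422, 270, 92], 23), (308, [415, 268, 93], 33), (312, [420, 211, 62], 74)]
246 [(300, [432, 262, 83], 103), (304, [422, 271, 89], 27), (308,
[... 317 characters left out ...]
427, 249, 63], 90), (308, [419, 245, 63], 90), (312, [414, 236, 59], 84)]
254 [(300, [444, 210, 35], 64), (304, [424, 257, 64], 88), (308, [418, 252, 62], 92), (312, [413, 239, 56], 78)]
256 [(300, [441, 220, 36], 59), (304, [423, 261, 62], 87), (308, [416, 260, 63], 89), (312, [418, 212, 36], 66)]
258 [(300, [428, 273, 63], 78), (304, [421, 270, 63], 89), (308, [414, 267, 62], 89), (312, [417, 219, 36], 60)]
260 [(300, [426, 280, 63], 86), (304, [419, 277, 63], 88), (308, [412, 276, 63], 118), (312, [415, 228, 36], 54)]
262 [(300, [425, 284, 61], 87), (304, [417, 286, 64], 91), (308, [411, 280, 62], 111), (312, [413, 235, 36], 55)]<stdin>:4: RuntimeWarning: invalid value encountered in cast
```

Depth puts the fingertip near z≈78 while the reported TCP is 69, so the real tip is higher than stated. I'll go on slowly and let the force tell me where contact is.

play_rows(increments="0 0 0 0 0 2 0; 0 0 0 0 0 2 0; 0 0 0 0 0 2 0; 0 0 0 0 0 1 0; 0 0 0 0 0 0 0")

```text
t: 6.25
tool_pos: [422.5, 255.7, 61.8]
tool_rot: [-0.0, -0.032, 0.999, -0.0]
wrist_force: [0.9, 0.9, 0.4]
opening: 0.1
grasp_force: 0.0
```

play_rows(increments="0 0 0 0 0 1 0; 0 0 0 0 0 1 0; 0 0 0 0 0 1 0; 0 0 0 0 0 1 0; 0 0 0 0 0 0 0")

```text
t: 6.75
tool_pos: [422.5, 255.8, 57.9]
tool_rot: [-0.0, -0.032, 0.999, -0.0]
wrist_force: [-0.1, -0.7, -0.2]
opening: 0.5
grasp_force: 0.0
```

play_rows(increments="0 0 0 0 0 1 0; 0 0 0 0 0 1 0; 0 0 0 0 0 1 0; 0 0 0 0 0 1 0; 0 0 0 0 0 0 0")

```text
t: 7.25
tool_pos: [422.7, 255.9, 54.5]
tool_rot: [-0.0, -0.033, 0.999, -0.0]
wrist_force: [-1.5, -1.2, 4.5]
opening: 0.2
grasp_force: 2.1
```

```bash
python3 - <<'E'
from h import *
g=grab("side");P=cloud(g)
for r in range(240,268,2):
    print(r,[(c,np.round(np.nan_to_num(P[r,c])).astype(int).tolist(),int(g["img"][r,c].max())) for c in (300,304,308,312)])
cv2.imwrite("pics/d.png",cv2.resize(g["img"][210:300,260:340],(640,600)[::1],interpolation=cv2.INTER_CUBIC)[...,::-1])
E
```

```text
240 [(300, [432, 263, 96], 107), (304, [419, 286, 110], 23), (308, [411, 289, 112], 14), (312, [423, 196, 63], 109)]
242 [(300, [431, 265, 92], 105), (304, [423, 268, 96], 29), (308, [415, 268, 97], 35), (312, [422, 202, 62], 75)]
244 [(300, [432, 263, 87], 104), (304, [423, 268, 91], 27), (308, [415, 269, 93], 32), (312, [420, 210, 62], 76)]
246 [(300, [432, 263, 83], 105), (304, [422, 270, 88], 29), (308, [415, 270, 90], 29), (312, [418, 219, 63], 84)]
248 [(300, [431, 265, 80], 95), (304, [422, 271, 85], 21), (308, [415, 266, 83], 37), (312, [417, 224, 61], 81)]
250 [(300, [431, 264, 75], 93), (304, [424, 259, 74], 11), (308, [415, 267, 79], 45), (312, [415, 232, 61], 76)]
252 [(300, [431, 264, 71], 90), (304, [422, 269, 75], 18), (308, [415, 264, 74], 41), (312, [413, 240, 61], 80)]
254 [(300, [431, 262, 65], 83), (304, [422, 268, 70], 50), (308, [415, 264, 69], 69), (312, [413, 240, 57], 76)]
256 [(300, [441, 220, 36], 58), (304, [423, 264, 63], 96), (308, [415, 262, 64], 95), (312, [418, 212, 36], 65)]
258 [(300, [428, 273, 63], 74), (304, [421, 269, 62], 88), (308, [414, 265, 61], 90), (312, [416, 221, 37], 60)]
260 [(300, [427, 277, 61], 82), (304, [419, 276, 62], 91), (308, [413, 272, 61], 94), (312, [415, 228, 36], 58)]
262 [(300, [425, 283, 61], 83), (304, [418, 283, 62], 89), (308, [411, 279, 61], 101), (312, [412, 237, 37], 57)]
264 [(300, [423, 294, 63], 88), (304, [416, 289, 61], 86), (308, [410, 284, 60], 105), (312, [411, 244, 37], 54)]
266 [(300, [421, 300, 62], 91), (304, [414, 299, 63], 94), (308, [410, 283, 55], 79), (312, [409, 251, 36], 57)]
```

View pics/d.png

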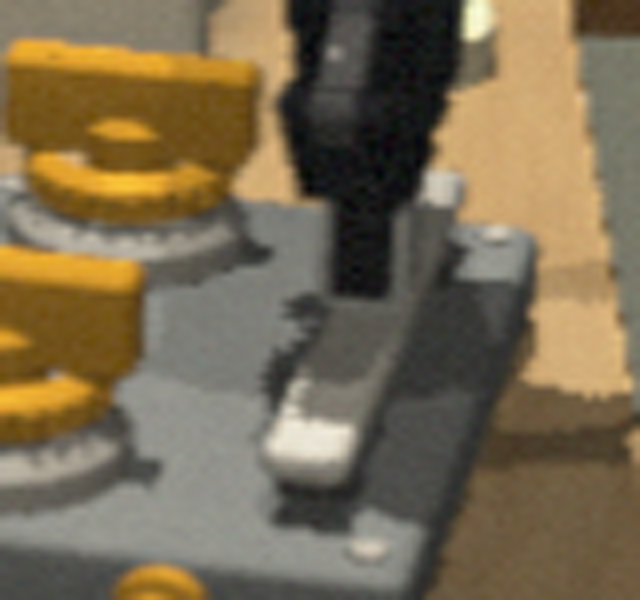

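Fingertip contact comes at TCP z≈54, against the middle of the bar top at 62. Measured this way, the tip is about 8 mm above the reported TCP. Pressing on.

play_rows(increments="0 0 0 0 0 1.5 0; 0 0 0 0 0 1.5 0; 0 0 0 0 0 1.5 0; 0 0 0 0 0 1.5 0; 0 0 0 0 0 1 0")

```text
t: 7.8
tool_pos: [422.7, 255.9, 47.5]
tool_rot: [-0.0, -0.032, 0.999, -0.0]
wrist_force: [-2.8, -0.6, 5.2]
opening: 0.3
grasp_force: 3.0
```

play_rows(increments="0 0 0 0 0 1 0; 0 0 0 0 0 1 0; 0 0 0 0 0 1 0; 0 0 0 0 0 1 0; 0 0 0 0 0 0 0")

```text
t: 8.3
tool_pos: [422.7, 255.8, 43.4]
tool_rot: [-0.0, -0.032, 0.999, -0.0]
wrist_force: [-2.1, -1.4, 4.0]
opening: -0.0
grasp_force: 2.2
```

play_rows(increments="0 0 0 0 0 0.5 0; 0 0 0 0 0 0.5 0; 0 0 0 0 0 0.5 0; 0 0 0 0 0 0 0")

```text
t: 8.7
tool_pos: [422.7, 255.9, 43.1]
tool_rot: [-0.0, -0.033, 0.999, -0.0]
wrist_force: [-6.9, -3.3, 16.5]
opening: -0.0
grasp_force: 8.1
```

play_rows(increments="0 0 0 0 0 0.5 0; 0 0 0 0 0 0.5 0; 0 0 0 0 0 0.5 0; 0 0 0 0 0 0 0")

```text
t: 9.1
tool_pos: [422.8, 256.0, 42.9]
tool_rot: [-0.0, -0.033, 0.999, -0.0]
wrist_force: [-11.6, -4.6, 27.7]
opening: -0.0
grasp_force: 13.9
```

The bar has bottomed at TCP 43, so the tip sits 7 mm above the TCP. Retracting, then moving above the right nut and opening.

play_rows(increments="0 0 0 0 0 -15 0; 0 0 0 0 0 -20 0; 0 0 0 0 0 -20 0; 0 0 0 0 0 -20 0; 0 0 0 0 0 0 0")

```text
t: 9.6
tool_pos: [424.8, 256.5, 117.7]
tool_rot: [0.003, -0.032, 0.999, 0.001]
wrist_force: [-0.2, 0.3, 0.1]
opening: -0.0
grasp_force: 0.0
```

play_rows(increments="0 0 0 -18.5 -16 0 45; 0 0 0 -18.5 -16 0 45; 0 0 0 -18.5 -16 0 45; 0 0 0 -18.5 -16 0 45; 0 0 0 0 0 0 45")

```text
t: 10.1
tool_pos: [502.1, 195.0, 113.8]
tool_rot: [-0.0, -0.031, 1.0, -0.0]
wrist_force: [-0.0, 0.4, 0.6]
opening: 45.0
grasp_force: 0.0
```

```bash
python3 - <<'E'
from h import *
f=grab("top");g=grab("side")
for n,f,b in(("top",f,(195,280,140,250)),("side",g,(205,320,225,335))):
    P=cloud(f);q=P[b[0]:b[1],b[2]:b[3]]; h=cv2.cvtColor(f["img"],cv2.COLOR_RGB2HSV)[b[0]:b[1],b[2]:b[3]]
    m=(q[...,2]>42)&(q[...,2]<68)&(h[...,1]<60)&(abs(q[...,0]-422)<14)
    p=q[m]; print(n,m.sum(),[ (round(float(np.median(p[(p[:,1]>y)&(p[:,1]<y+25),2])),1)) for y in range(175,340,25)])
cv2.imwrite("pics/e.png",cv2.resize(g["img"][170:320,220:360],(560,600),interpolation=cv2.INTER_CUBIC)[...,::-1])
s=telemetry.observe();print(s["tool_pos"],s["wrist_force"],s["moment"],s["opening"])
E
```

```text
top 444 [nan, 48.5, 48.9, 48.9, 48.6, 48.6, 47.7]
side 508 [51.1, 50.9, 50.8, 50.6, 50.7, 50.5, 48.9]
[499.86534515 196.55044848 113.67662131] [-0.66174333  0.89396705  0.15007719] [0.03151597 0.05686911 0.02000895] 44.935117818698615
  return _methods._mean(a, axis=axis, dtype=dtype,
  ret = ret.dtype.type(ret / rcount)
```

View pics/e.png

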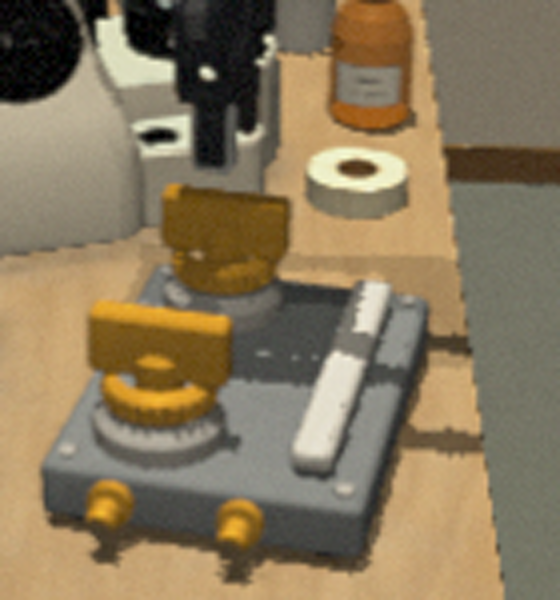

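The bar is down and level at about 50 mm along its length. The gripper hangs over the right nut's wing at crop (225,165). Descending.

play_rows(increments="0 0 0 0 0 12 45; 0 0 0 0 0 12 45; 0 0 0 0 0 12 45; 0 0 0 0 0 8 45; 0 0 0 0 0 4.5 45")

```text
t: 10.7
tool_pos: [499.6, 196.8, 65.0]
tool_rot: [-0.001, -0.033, 0.999, -0.0]
wrist_force: [0.6, -0.3, -0.1]
opening: 45.2
grasp_force: 0.0
```

play_rows(increments="0 0 0 0 0 0 25; 0 0 0 0 0 0 22; 0 0 0 0 0 0 20; 0 0 0 0 0 0 18; 0 0 0 0 0 0 17", grip_force=20)

```text
t: 11.2
tool_pos: [501.3, 195.8, 67.3]
tool_rot: [0.001, -0.033, 0.999, -0.001]
wrist_force: [1.2, -5.3, 3.0]
opening: 17.1
grasp_force: 2.6
```

```bash
python3 - <<'E'
from h import *
s=telemetry.observe()
for k in("tool_pos","wrist_force","moment","opening","grasp_force"):print(k,np.round(s[k],3))
E
```

```text
tool_pos [501.251 195.805  67.257]
wrist_force [ 1.212 -5.268  2.999]
moment [-0.843  0.02   0.055]
opening 17.106
grasp_force 2.618
```

play_rows(increments="0 0 0 0 -0.8 -1 18; 0 0 0 0 0 0 18; 0 0 0 0 0 0 15; 0 0 0 0 0 0 15; 0 0 0 0 0 0 15", grip_force=20)

```text
t: 11.7
tool_pos: [501.0, 195.3, 68.0]
tool_rot: [0.0, -0.033, 0.999, -0.001]
wrist_force: [-1.4, -6.0, 3.4]
opening: 15.9
grasp_force: 19.9
```

```bash
cat > st.py <<'E'
from h import *
s=telemetry.observe()
q=s["tool_rot"]
print("yaw",np.degrees(2*np.arctan2(q[2],q[1])),"j6",s["joint_positions"][5],"tq6",s["joint_torque"][5])
for k in("t","tool_pos","wrist_force","moment","opening","grasp_force"):print(k,np.round(s[k],3))
E
python3 st.py
```

```text
yaw 183.73112044816426 j6 -1.487555269500677 tq6 0.009284268307965249
t 11.7
tool_pos [501.014 195.317  68.04 ]
wrist_force [-1.412 -6.02   3.39 ]
moment [-0.905  0.1    0.035]
opening 15.879
grasp_force 19.874
```

play_rows(increments="0 0 0 0 -0.7 0 14; 0 0 0 0 0 0 14; 0 0 2 0 0 0 14; 0 0 2 0 0 0 14; 0 0 0 0 0 0 14", grip_force=60)

```text
t: 12.2
tool_pos: [501.1, 195.2, 68.1]
tool_rot: [0.0, 0.002, 1.0, -0.0]
wrist_force: [-1.2, -3.3, 5.1]
opening: 15.2
grasp_force: 49.9
```

```bash
python3 st.py
```

```text
yaw 179.7599888066889 j6 -1.4192803265248681 tq6 0.6854458339512348
t 12.2
tool_pos [501.056 195.245  68.088]
wrist_force [-1.228 -3.32   5.088]
moment [-0.547  0.206  0.479]
opening 15.17
grasp_force 49.907
```

play_rows(increments="0 0 2 0 0 0 14; 0 0 2 0 0 0 14; 0 0 0 0 0 0 14")

```text
t: 12.5
tool_pos: [501.1, 195.2, 68.1]
tool_rot: [0.0, 0.037, 0.999, -0.0]
wrist_force: [-0.6, -4.1, 5.7]
opening: 14.9
grasp_force: 50.5
```

```bash
python3 st.py
```

```text
yaw 175.8099356661948 j6 -1.3500770874115366 tq6 0.9506185725331306
t 12.5
tool_pos [501.081 195.208  68.096]
wrist_force [-0.609 -4.102  5.679]
moment [-0.577  0.204  0.71 ]
opening 14.899
grasp_force 50.464
```

Torque rises with angle (0.45, then 0.68 N m), so the right nut is the right-hand thread. I'll back off, let go and go over to the left nut.

play_rows(increments="0 0 -2 0 0 0 14; 0 0 -2 0 0 0 14; 0 0 -2 0 0 0 14; 0 0 0 0 0 0 30; 0 0 0 0 0 0 45", grip_force=20)

```text
t: 13.0
tool_pos: [500.3, 195.8, 67.2]
tool_rot: [-0.0, -0.014, 1.0, 0.0]
wrist_force: [-0.2, -0.1, 0.2]
opening: 43.4
grasp_force: 0.0
```

play_rows(increments="0 0 0 0 0 0 45; 0 0 0 0 0 -8 45; 0 0 0 0 0 -15 45; 0 0 -2 0 0 -15 45; 0 0 0 0 0 -12 45")

```text
t: 13.5
tool_pos: [501.6, 195.5, 119.9]
tool_rot: [0.001, -0.032, 0.999, 0.0]
wrist_force: [-0.2, -0.4, -0.6]
opening: 44.8
grasp_force: 0.0
```

```bash
python3 st.py; python3 - <<'E'
from h import *
for n,b in(("top",(195,280,140,250)),("side",(205,320,225,335))):
    f=grab(n); P=cloud(f)[b[0]:b[1],b[2]:b[3]]; z=P[...,2]
    h=cv2.cvtColor(f["img"],cv2.COLOR_RGB2HSV)[b[0]:b[1],b[2]:b[3]]
    m=((z>86)&(z<106)&(h[...,1]>120)).astype(np.uint8)
    c,l,s,_=cv2.connectedComponentsWithStats(m)
    for i in range(1,c):
        if s[i,4]>40:
            r=cv2.minAreaRect(P[l==i][:,:2].astype(np.float32));print(n,s[i,4],np.round(r[0],1),np.round(r[1],1),round(r[2],1))
E
```

```text
yaw 183.72002867669875 j6 -1.4888921173895096 tq6 -0.2264466555789113
t 13.5
tool_pos [501.6   195.462 119.922]
wrist_force [-0.178 -0.389 -0.577]
moment [ 0.013 -0.031  0.022]
opening 44.842
grasp_force 0.0
top 92 [478.  320.9] [33.9 12.8] 4.1
side 271 [498.9 197.8] [62.5 17.6] 4.5
side 363 [491.5 326.2] [65.7 18.5] 5.0
```

play_rows(increments="0 0 0 0 32 0 45; 0 0 0 0 32 0 45; 0 0 0 0 32 0 45; 0 0 0 0 32 0 45; 0 0 0 0 0 0 45")

```text
t: 14.1
tool_pos: [491.5, 326.0, 117.4]
tool_rot: [-0.0, -0.034, 0.999, 0.001]
wrist_force: [-0.2, -0.5, -0.6]
opening: 45.1
grasp_force: 0.0
```

play_rows(increments="0 0 0 0 0 12 45; 0 0 0 0 0 12 45; 0 0 0 0 0 12 45; 0 0 0 0 0 8 45; 0 0 0 0 0 4.5 45")

```text
t: 14.6
tool_pos: [491.7, 322.1, 67.4]
tool_rot: [-0.001, -0.032, 0.999, -0.0]
wrist_force: [0.2, 1.6, 0.1]
opening: 45.1
grasp_force: 0.0
```

play_rows(increments="0 0 0 0 0 0 22; 0 0 0 0 0 0 18; 0 0 0 0 0 0 15; 0 0 0 0 0 0 15; 0 0 0 0 0 0 15", grip_force=20)

```text
t: 15.1
tool_pos: [492.8, 322.9, 69.6]
tool_rot: [0.0, -0.032, 0.999, -0.0]
wrist_force: [0.7, -1.1, 1.1]
opening: 15.6
grasp_force: 20.1
```

```bash
python3 st.py
```

```text
yaw 183.72107873565497 j6 -1.2601712224306938 tq6 -0.016383405891247094
t 15.1
tool_pos [492.815 322.86   69.582]
wrist_force [ 0.742 -1.052  1.121]
moment [-0.343 -0.05   0.038]
opening 15.619
grasp_force 20.133
```

Centred well, with little side force. Gentle test twist.

play_rows(increments="0 0 0 0 0 0 14; 0 0 2 0 0 0 14; 0 0 2 0 0 0 14; 0 0 0 0 0 0 14", grip_force=60)

```text
t: 15.5
tool_pos: [492.8, 322.8, 69.7]
tool_rot: [0.0, 0.002, 1.0, -0.0]
wrist_force: [-1.0, -3.9, 3.2]
opening: 15.0
grasp_force: 48.3
```

```bash
python3 st.py
```

```text
yaw 179.7455821443674 j6 -1.1906535551285113 tq6 0.38459189236164093
t 15.5
tool_pos [492.848 322.846  69.676]
wrist_force [-1.049 -3.905  3.156]
moment [-0.536  0.026  0.203]
opening 14.966
grasp_force 48.328
```

play_rows(increments="0 0 2 0 0 0 14; 0 0 2 0 0 0 14; 0 0 0 0 0 0 14")

```text
t: 15.8
tool_pos: [492.9, 322.8, 69.7]
tool_rot: [0.0, 0.037, 0.999, -0.0]
wrist_force: [0.5, -3.7, 5.8]
opening: 15.3
grasp_force: 48.5
```

```bash
python3 st.py
```

```text
yaw 175.7769301583637 j6 -1.121411293188711 tq6 0.3886802215129137
t 15.8
tool_pos [492.86  322.842  69.698]
wrist_force [ 0.482 -3.699  5.841]
moment [-0.695  0.048  0.208]
opening 15.318
grasp_force 48.51
```

Torque stays flat at 0.2 N m, so the left nut is the left-hand thread. Turning on, and lifting with the thread.

play_rows(increments="0 0 7 0 0 -0.12 14; 0 0 7 0 0 -0.12 14; 0 0 7 0 0 -0.12 14; 0 0 7 0 0 -0.12 14; 0 0 7 0 0 -0.12 14")

```text
t: 16.3
tool_pos: [492.8, 322.5, 70.3]
tool_rot: [0.0, 0.337, 0.941, -0.0]
wrist_force: [-1.2, -5.3, 5.2]
opening: 14.9
grasp_force: 48.6
```

play_rows(increments="0 0 7 0 0 -0.12 14; 0 0 7 0 0 -0.12 14; 0 0 7 0 0 -0.12 14; 0 0 7 0 0 -0.12 14; 0 0 7 0 0 -0.12 14")

```text
t: 16.8
tool_pos: [492.5, 322.3, 70.8]
tool_rot: [0.0, 0.605, 0.796, -0.001]
wrist_force: [-1.7, -5.8, 6.7]
opening: 15.1
grasp_force: 48.7
```

```bash
python3 st.py
```

```text
yaw 105.55955818114835 j6 0.10433315742250011 tq6 -0.9923470392823219
t 16.8
tool_pos [492.533 322.296  70.799]
wrist_force [-1.695 -5.832  6.741]
moment [-1.071  0.251  0.245]
opening 15.103
grasp_force 48.729
```

play_rows(increments="0 0 7 0 0 -0.12 14; 0 0 7 0 0 -0.12 14; 0 0 7 0 0 -0.12 14; 0 0 7 0 0 -0.12 14; 0 0 7 0 0 -0.12 14")

```text
t: 17.3
tool_pos: [492.2, 322.3, 71.4]
tool_rot: [0.001, 0.816, 0.578, -0.001]
wrist_force: [-3.1, -6.1, 6.9]
opening: 14.9
grasp_force: 48.8
```

play_rows(increments="0 0 7 0 0 -0.12 14; 0 0 7 0 0 -0.12 14; 0 0 7 0 0 -0.12 14; 0 0 7 0 0 -0.12 14; 0 0 0 0 0 -0.12 14")

```text
t: 17.8
tool_pos: [492.0, 322.3, 71.9]
tool_rot: [0.001, 0.931, 0.364, -0.001]
wrist_force: [-2.8, -5.3, 7.0]
opening: 15.1
grasp_force: 48.7
```

```bash
python3 st.py
```

```text
yaw 42.667114239348535 j6 1.201906331724658 tq6 0.6628681160509586
t 17.8
tool_pos [491.975 322.336  71.872]
wrist_force [-2.785 -5.253  7.023]
moment [-1.112  0.417 -0.039]
opening 15.128
grasp_force 48.744
```

play_rows(increments="0 0 4 0 0 -0.1 14; 0 0 4 0 0 0 14; 0 0 3 0 0 0 14; 0 0 2 0 0 0 14; 0 0 0 0 0 0 14")

```text
t: 18.3
tool_pos: [491.9, 322.4, 72.0]
tool_rot: [0.001, 0.966, 0.257, -0.001]
wrist_force: [-3.7, -5.9, 7.2]
opening: 15.2
grasp_force: 48.9
```

```bash
python3 st.py
```

```text
yaw 29.79080231340868 j6 1.426724910483387 tq6 0.36249300464987755
t 18.3
tool_pos [491.896 322.429  72.045]
wrist_force [-3.679 -5.9    7.185]
moment [-1.098  0.572  0.206]
opening 15.24
grasp_force 48.903
```

Near the expected stop at yaw ≈29°. Small steps to feel it.

play_rows(increments="0 0 1.5 0 0 0 14; 0 0 1.5 0 0 0 14; 0 0 0 0 0 0 14")

```text
t: 18.6
tool_pos: [491.9, 322.5, 72.1]
tool_rot: [0.001, 0.973, 0.232, -0.001]
wrist_force: [-3.9, -5.3, 7.2]
opening: 15.0
grasp_force: 49.3
```

```bash
python3 st.py
```

```text
yaw 26.881093629826964 j6 1.4778321176433928 tq6 0.808061957359314
t 18.6
tool_pos [491.853 322.462  72.054]
wrist_force [-3.922 -5.313  7.157]
moment [-0.968  0.606  0.621]
opening 14.992
grasp_force 49.316
```

play_rows(increments="0 0 1.5 0 0 0 14; 0 0 1.5 0 0 0 14; 0 0 0 0 0 0 14")

```text
t: 18.9
tool_pos: [491.9, 322.5, 72.1]
tool_rot: [0.001, 0.978, 0.208, -0.001]
wrist_force: [-3.5, -5.7, 8.0]
opening: 15.0
grasp_force: 55.4
```

```bash
python3 st.py
```

```text
yaw 23.990692403285802 j6 1.5288112660283253 tq6 1.4817650243639946
t 18.9
tool_pos [491.861 322.499  72.115]
wrist_force [-3.543 -5.716  8.043]
moment [-0.968  0.61   1.363]
opening 14.98
grasp_force 55.417
```

The torque climbs to 1.36 N m, so the nut is against its stop. Relaxing slightly, releasing and retreating up.

play_rows(increments="0 0 -1.5 0 0 0 14; 0 0 -1.5 0 0 0 14; 0 0 0 0 0 0 30; 0 0 0 0 0 0 45; 0 0 0 0 0 0 45", grip_force=20)

```text
t: 19.4
tool_pos: [492.1, 323.3, 71.2]
tool_rot: [-0.0, 0.973, 0.231, -0.0]
wrist_force: [-0.5, 1.1, -0.3]
opening: 44.4
grasp_force: 0.0
```

play_rows(increments="0 0 0 0 0 -10 45; 0 0 0 0 0 -20 45; 0 0 0 0 0 -30 45; 0 0 0 0 0 -40 45; 0 0 0 0 0 -40 45")

```text
t: 19.9
tool_pos: [492.1, 323.0, 213.4]
tool_rot: [-0.0, 0.973, 0.231, -0.0]
wrist_force: [0.5, 0.2, -0.9]
opening: 44.7
grasp_force: 0.0
```

play_rows(increments="0 0 0 -40 0 0 45; 0 0 0 -40 0 0 45; 0 0 0 -30 0 0 45; 0 0 0 -30 0 0 45; 0 0 0 0 0 0 45")

```text
t: 20.4
tool_pos: [364.7, 259.3, 211.6]
tool_rot: [-0.0, 0.973, 0.231, -0.0]
wrist_force: [0.9, 0.3, -1.0]
opening: 44.5
grasp_force: 0.0
```

```bash
python3 - <<'E'
from h import *
for n,b in(("top",(195,280,140,250)),("side",(205,320,225,335))):
    f=grab(n); P=cloud(f)[b[0]:b[1],b[2]:b[3]]; z=P[...,2]
    h=cv2.cvtColor(f["img"],cv2.COLOR_RGB2HSV)[b[0]:b[1],b[2]:b[3]]
    m=((z>86)&(z<108)&(h[...,1]>120)).astype(np.uint8)
    c,l,s,_=cv2.connectedComponentsWithStats(m)
    for i in range(1,c):
        if s[i,4]>40:
            r=cv2.minAreaRect(P[l==i][:,:2].astype(np.float32));print(n,s[i,4],np.round(r[0],1),np.round(r[1],1),round(r[2],1))
    cv2.imwrite(f"pics/z{n}.png",f["img"][...,::-1])
E
python3 st.py
```

```text
top 178 [500.5 193.9] [61.2 14.1] 2.7
top 187 [492.7 321.5] [64.3 15.1] 26.9
side 280 [499.5 198.6] [65.  18.8] 2.3
side 406 [491.6 325.4] [65.4 17.9] 27.9
yaw 26.715523296597798 j6 1.4509036986278048 tq6 -0.004300750588299707
t 20.5
tool_pos [367.668 260.261 212.455]
wrist_force [-0.016  0.15  -0.265]
moment [ 0.03  -0.021 -0.047]
opening 44.895
grasp_force 0.0
```

View pics/zside.png

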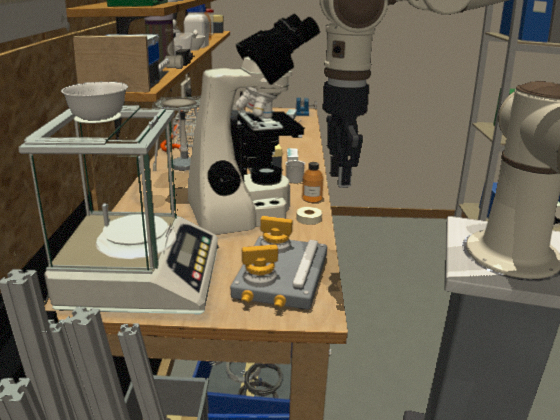

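The left nut's wing now lies at about 27–28°, at its stop. The right nut is back where it was, the bar is down, and nothing else has moved. Handing in.

```bash
python3 -c "
from workcell import manip
print(manip.sign_off())"
```

```text
the job is handed in; nothing more can be done
None
```

I pressed the bar fully down and level, turned the left nut (the left-hand-thread one) clockwise to its end stop, and handed the job in at about 20 s with the gripper clear. The right nut got only a gentle clockwise test twist and sprang back to within about 1–2° of where it was, and nothing else on the worktop was moved.

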